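# Stopper the culture flask

## Robot

A 6-joint arm with a two-finger parallel gripper is mounted at the origin on the work surface. World frame = base frame: x ahead of the robot, y to its left, z up, the work surface at z = 0. Lengths are in m, angles in degrees, forces in N, time in s.
With the tool pointing down it reaches from about 0.3 to 0.75 m from the base axis. Payload 8.5 kg.
Tool frame: the origin (TCP) lies midway between the tips of the shut fingers; the grasp point (between the pads) lies 19 mm behind it (env.grasp_offset is the distance from the TCP to the grasp point, in m); z points along the fingers, y is the line along which they close (so a half turn about z gives the same grasp; the last joint's range is limited). The gripper opens to 85 mm and grips with 20 to 120 N. Pads are 22 mm wide; open, the fingers measure 114 mm over their backs; the gripper's body (76 mm by 85 mm) begins 54 mm behind the grasp point. The pads swing forward as they close: fully open they stand 13 mm farther back than shut.
Start: joints at [-78.856, 21.807, 74.336, -0, 83.858, -12.336], TCP at [0.219, -0.504, 0.231] pointing down, gripper open.
Joint ranges: [-178.18, 178.18], [-50.72, 133.34], [12.68, 142.11], [-81.47, 261.47], [9.98, 163.14], [-165.26, 165.26]. Speed limits (degrees/s): [136.94, 136.94, 180, 180, 180, 180].

## Interface

Orientations are given as a 3x3 rotation matrix whose columns are the frame's x, y, z axes.
In Python, from rig import env gives the robot as it stands.
- The arm moves only by the tool servo_tool, never from a script. Its argument "deltas" is text: rows parted by semicolons, each of 7 numbers parted by spaces: the opening, from 0 (shut) to 1 (fully open), then the shift along the tool's x, y, z in mm, then the turn, a rotation vector about the tool's x, y, z in rad. A call has 1 to 8 rows; each row shifts and turns the commanded pose from where the row before left it, along the tool's axes as they then stand; what a row does not reach is not made up. A row lasts 1/12 s, in which the tool goes at most 41.7 mm and 7.16 degrees, less where a joint would pass 70% of its speed; a pose out of reach is approached as far as the arm can. A call is refused whole if a number of a shift passes 41.7 or a number of a turn 0.125, either way. A call with a gripper value outside its range is refused whole. The fingers move at their own pace and stop on an object; "newtons" is the grip in N (left out, the last holds). Time passes only in rows, so rows that do not move let the fingers close. It gives the time, the measured TCP pose, the force, the opening and the grip force at its end, in the units of the state.
- env.observe(): the state, without advancing time (a new reading comes with each control period).
- env.get_image(name): name is "scene" or "top" or "wrist"; returns a dict with "img" (420x560x3 uint8, red, green, blue), "depth" (420x560 float32, m along the optical axis (not along the pixel's ray), 0 where there is no reading), "camera_matrix" (3x3 intrinsics, pixels), "world_to_cam" (4x4, takes a point from world to camera coordinates). Camera axes: x right, y down, z forward; pixel columns grow to the right and rows downward; lengths in m; the calibration is good to about 2 mm. A picture is of the moment at which its call begins.
- env.close_job(): hands the job in; it is judged then, once.
Trained networks look in a picture, given as the dict that the camera call returned (one of the last four; its "shot" number tells which), for a name from the list of things; names that differ only in an ending like _2 or _b are one class to them, and where a whole thing is asked for, a point or a joint stands for the part that bears it (a point fixed in the world has none). Each returns a list of dicts, best first, with "conf" (0 to 1); they miss things now and then, are a little off and sometimes report something else, mostly with a low value. They report only what shows in the picture. A call takes as long as a camera call.
- env.spot_in(name, picture): "bbox" ([centre column, centre row, width, height] in pixels, round what is visible of it).
- env.spot_point(name, picture): "uv" ([column, row] in pixels: a listed point, or the origin of a listed thing).
The state is a dict: "time_s": time; "q": joint angles; "qvel": joint speeds; "joint_efforts": joint torques, N m; "position": TCP position; "tool_rot": TCP orientation; "ft_force": force on the tool from outside, world axes, zero at the start; "wrist_torque": the same for the moment, N m; "grip_width": finger opening in m; "gripper_force": force on a finger pad.
Only numpy, scipy, OpenCV 4.12 (cv2) and the standard library are available. Lean on these libraries where they do the work, as an engineer would, in place of code of your own. Each camera call takes 0.05 s, during which the arm holds its last target. There are 200 camera calls.

## Task

Pull the bench cabinet's drawer out to its stop and leave it open. Take the larger of the two stoppers from the rack inside, and set it gently, without dropping it, plug-down into the neck of the conical glass flask until its collar rests all round on the rim, letting go of it there. The flask must stay standing about where it is, the smaller stopper stays in the rack, and the other things on the bench are left alone.

Things in the scene. Friction and masses are not known exactly. Their poses are not given: they have to be found in the camera images.
- cab: Low white steel bench cabinet, 220 deep (x) x 270 wide (y) x 130 mm high, fixed to the bench, with one grey-fronted drawer. Origin: centre of its underside. Its -x side is the front, facing the robot; the drawer slides out along its -x.
- drawer (a joint): Drawer travel in m: 0 shut, 0.14 fully out at its stop. Slides with about 2.5 N friction and stays where it is left. It is open at the top; its front panel is 16 mm thick and reaches 118 mm above the bench, its side walls 54 mm.
- handle (a point): Middle of the drawer's steel bow handle: a round bar 12 mm thick and 120 mm long along the cabinet's y, standing 45 mm (bar axis) in front of the drawer's front panel, 92 mm above the bench (38 mm below the cabinet's top). Moves with the drawer; axes as the cabinet's.
- hole_left (a point): Centre of the 42 mm hole in the drawer's grey stopper rack on the cabinet's +y side, at the rack's top face, 62 mm above the bench, 55 mm behind the drawer front panel's inner face, 116 mm (cabinet x) behind the handle bar. Moves with the drawer.
- hole_right (a point): The same for the other hole, 100 mm away on the cabinet's -y side.
- stopper: Larger stopper, white plastic, round, 82 mm high: tapered plug 38 high, 28 (lower end) to 38 wide; collar 56 wide, 6 thick; above it an upright round grip 26 wide, 38 high (44 to 82 mm above the origin). Origin: centre of the plug's lower end; z up its axis. Hangs upright by its collar in either rack hole (plug end 24 mm above the bench). About 110 g (varies).
- small_stopper: The smaller stopper, white plastic, 70 mm high, in the other hole: plug 38 mm high, 18 to 26 mm wide; collar 47 mm wide; grip 18 mm wide and 26 mm high. Origin: centre of the plug's lower end, z up. To be left in the rack.
- flask: Open conical (Erlenmeyer) flask, clear glass, loose on the bench: 90 mm wide at the base, straight neck 49 mm wide outside, 41 inside, 45 long; rim 150 mm above the bench; about 280 g (varies). Origin: centre of its underside; z up. With the stopper seated, the stopper's origin lies 112 mm above this origin.
- flask_mouth (a point): Centre of the flask's mouth, level with the rim, 150 mm above its underside.
- amber_bottle: Amber glass bottle with a black cap, 68 mm wide, 150 mm high; bystander. Origin: centre of its underside.
- beaker: Glass beaker, 70 mm wide, 90 mm high; bystander. Origin: centre of its underside.
- tube_rack: Orange rack, 90 x 180 x 50 mm, with blue-capped tubes to 95 mm high; bystander. Origin: centre of its underside.
- reagent_jar: White jar, 72 mm wide, 100 mm high; bystander. Origin: centre of its underside.
- spoon: Steel measuring spoon, 170 mm long, lying along its x; bystander.

How it is judged:
By the outcome, as a careful person would: the job done as asked, in the order asked, and still so for the second after the job is handed in, with the robot touching nothing.
It also fails if it takes over 64 s, if anything falls off the work surface, if the arm or the gripper's body presses on something with over 40 N, if the wrist force passes 120 N, or if a joint passes its speed limit or range.

## Working session

There is one attempt and no reset: what is moved stays moved. The work goes in short steps, Python scripts to look and compute and a tool call to move; the robot and the scene stay as the last step left them, time stands still between calls to the robot, and variables do not carry over. Pictures are saved under pics/ and viewed, at most 10 in all, crops included, and the job is handed in when it is done.

Besides the shell and the picture viewer there is one more tool, called after "Emit:" in YAML: its name, and indented under it one key for each argument. servo_tool: Moves the arm, as the interface text tells. Its arguments: {"type":"object","properties":{"deltas":{"type":"string"},"newtons":{"type":"number"}},"required":["deltas"]}

```bash
mkdir -p pics
cat > h.py <<'E'
import numpy as np,cv2
from rig import env
def px(p,uv,z=None,r=2):
    K=p["camera_matrix"];T=np.linalg.inv(p["world_to_cam"]);u,v=uv
    d=np.linalg.inv(K)@[u,v,1]
    if z is None:
        D=p["depth"][int(v)-r:int(v)+r+1,int(u)-r:int(u)+r+1];D=D[D>0]
        if len(D)==0: return None
        return (T@np.r_[d*np.median(D),1])[:3]
    w=T[:3,:3]@d;o=T[:3,3];return o+w*(z-o[2])/w[2]
def save(p,n): cv2.imwrite("pics/"+n,p["img"][:,:,::-1])
E
python3 - <<'E'
from h import *
np.set_printoptions(precision=4,suppress=True)
Z=dict(cab=0,handle=.092,flask_mouth=.15,flask=0,amber_bottle=0,beaker=0,tube_rack=0,reagent_jar=0,spoon=0)
ims=[]
for c in("top","scene"):
    p=env.get_image(c);ims.append(p["img"])
    for n in Z:
        s=env.spot_point(n,p)[:2]
        for a in s: print(c,n,round(a["conf"],2),np.round(a["uv"]),px(p,a["uv"],Z[n]),px(p,a["uv"]))
cv2.imwrite("pics/top.png",ims[0][:,:,::-1]);cv2.imwrite("pics/scene.png",ims[1][:,:,::-1])
print(env.observe())
E
```

```text
top cab 0.89 [243. 166.] [0.7659 0.1387 0.    ] [0.7404 0.1267 0.1309]
top handle 0.9 [233. 214.] [0.5853 0.1622 0.092 ] [0.5852 0.1621 0.0936]
top flask_mouth 0.91 [366. 256.] [ 0.444  -0.2725  0.15  ] [ 0.4425 -0.2995  0.0041]
top flask 0.76 [358. 255.] [ 0.4454 -0.2731  0.    ] [ 0.4465 -0.2518  0.1264]
top flask 0.29 [366. 259.] [ 0.4312 -0.3011  0.    ] [ 0.4313 -0.3002  0.0048]
top amber_bottle 0.77 [327. 174.] [ 0.7341 -0.1641  0.    ] [ 0.7172 -0.1545  0.0968]
top amber_bottle 0.63 [251. 183.] [0.7044 0.109  0.    ] [0.684  0.0995 0.1312]
top beaker 0.68 [358. 179.] [ 0.7178 -0.2762  0.    ] [ 0.7172 -0.2756  0.0034]
top tube_rack 0.69 [157. 237.] [0.5118 0.4427 0.    ] [0.5108 0.4345 0.0289]
top reagent_jar 0.63 [415. 211.] [ 0.6009 -0.4772  0.    ] [ 0.5946 -0.4563  0.0701]
top spoon 0.71 [246. 268.] [0.4025 0.1251 0.    ] [0.4031 0.1239 0.0148]
scene cab 0.62 [266. 292.] [0.755  0.1367 0.    ] [0.7977 0.2031 0.1281]
scene cab 0.35 [267. 175.] [ 0.4435 -0.2705  0.    ] [ 0.4658 -0.2383  0.0367]
scene handle 0.77 [313. 251.] [0.594  0.1609 0.092 ] [0.5921 0.159  0.0885]
scen
[... 526 characters left out ...]
.5904 -0.4799  0.    ] [ 0.6062 -0.445   0.0328]
scene spoon 0.61 [352. 232.] [0.3893 0.1338 0.    ] [ 0.3877  0.1325 -0.0024]
{'time_s': 1.0, 'q': array([-78.8558,  21.8083,  74.3325,   0.0012,  83.858 , -12.3357]), 'qvel': array([-0.0275,  0.0216,  0.0547, -0.0091, -0.065 ,  0.077 ]), 'joint_efforts': array([ -0.0014, -44.8334, -23.147 ,  -0.0002,   0.0005,  -0.    ]), 'position': array([ 0.2191, -0.5045,  0.2313]), 'tool_rot': array([[ 0.9172,  0.3984,  0.    ],
       [ 0.3984, -0.9172, -0.    ],
       [ 0.    ,  0.    , -1.    ]]), 'ft_force': array([-0.0099,  0.1155,  0.2562]), 'wrist_torque': array([ 0.0004,  0.0137, -0.0197]), 'gripper_force': 0.0, 'grip_width': 0.08536872863192031}
```

View pics/top.png

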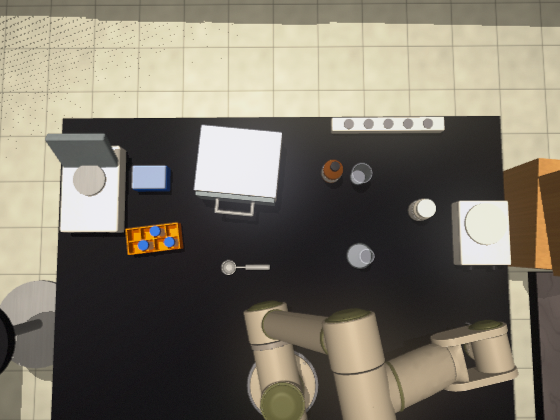

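View pics/scene.png

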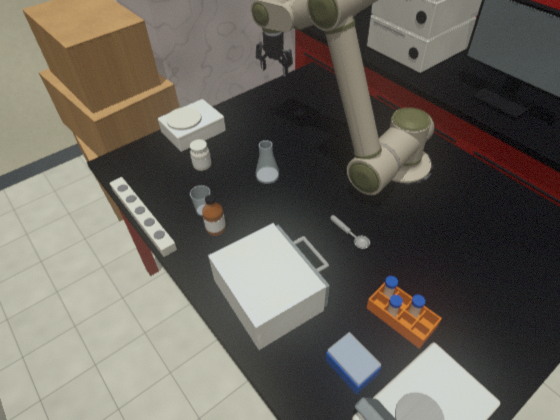

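The top view shows the shut cabinet near (240,165) with its bow handle at (235,210), the flask at (361,255) and the spoon at (245,267). The scene view shows the same layout. Next I'll fit the cabinet's yaw and the handle.

```bash
cat >> h.py <<'E'
def cloud(p):
    K=p["camera_matrix"];T=np.linalg.inv(p["world_to_cam"]);D=p["depth"]
    v,u=np.mgrid[:D.shape[0],:D.shape[1]]
    P=np.stack([(u-K[0,2])/K[0,0]*D,(v-K[1,2])/K[1,1]*D,D],-1)
    W=P@T[:3,:3].T+T[:3,3];W[D<=0]=np.nan;return W
def togo(xyz,ang):
    "tool-frame shift (mm) and turn (rad) to a tool-down pose with tool x at ang degrees"
    o=env.observe();R=o["tool_rot"];a=np.radians(ang);c,s=np.cos(a),np.sin(a)
    G=np.array([[c,s,0],[s,-c,0],[0,0,-1.]])
    w=cv2.Rodrigues(R.T@G)[0].ravel();d=np.array(xyz)-o["position"]
    print("t",round(o["time_s"],2),"pos",o["position"].round(4),"world",(1e3*d).round(1),"tool0",(R.T@d*1e3).round(1),"toolEnd",(G.T@d*1e3).round(1),"turn",w.round(3),"w",o["grip_width"],"F",o["ft_force"].round(1))
E
python3 - <<'E'
from h import *
np.set_printoptions(precision=4,suppress=True)
for c in("top","scene"):
    p=env.get_image(c);W=cloud(p)
    reg=(W[...,0]>.5)&(W[...,0]<.95)&(W[...,1]>-.08)&(W[...,1]<.36)
    m=reg&(abs(W[...,2]-.13)<.008)
    r=cv2.minAreaRect(W[m][:,:2].astype(np.float32)*1000);print(c,"top rect",r)
    m2=reg&(W[...,0]<.64)&(abs(W[...,2]-.092)<.014);Q=W[m2]
    print("handle pts",len(Q),cv2.minAreaRect(Q[:,:2].astype(np.float32)*1000),np.median(Q,0))
    # flask rim
    m3=(np.hypot(W[...,0]-.445,W[...,1]+.273)<.06)&(W[...,2]>.135)
    print("rim",m3.sum(),W[m3].mean(0) if m3.any() else 0,W[m3].min(0),W[m3].max(0))
    print([(round(a["conf"],2),a["bbox"].round(1) if hasattr(a["bbox"],"round") else a["bbox"]) for a in env.spot_in("handle",p)[:2]])
E
```

```text
top top rect ((752.1251831054688, 143.36456298828125), (270.9014587402344, 236.9297332763672), 84.21346282958984)
handle pts 276 ((608.0469970703125, 122.12751770019531), (201.8056640625, 60.112060546875), 89.00408172607422) [0.5977 0.1508 0.096 ]
rim 74 [ 0.4423 -0.2743  0.1477] [ 0.4199 -0.2973  0.1354] [ 0.4648 -0.2489  0.1589]
[(0.94, [233.8, 202.1, 77.1, 22.3]), (0.48, [361.1, 173.9, 17.9, 16.9])]
scene top rect ((755.4473876953125, 146.2710723876953), (274.31982421875, 230.17320251464844), 84.06244659423828)
handle pts 232 ((605.135009765625, 163.99826049804688), (131.6381378173828, 42.95804214477539), 83.95821380615234) [0.5951 0.1678 0.0948]
rim 102 [ 0.4437 -0.2675  0.1427] [ 0.4177 -0.2955  0.135 ] [ 0.4699 -0.2428  0.1519]
[(0.77, [302.2, 267.1, 55.9, 86.2])]
```

Emit:
servo_tool:
  deltas: "0.5 0 0 0 0 0 -0.12;0.5 0 0 0 0 0 -0.12;0.5 0 0 0 0 0 -0.12;0.5 0 0 0 0 0 -0.12;0.5 0 0 0 0 0 -0.12;0.5 0 0 0 0 0 -0.12;0.5 0 0 0 0 0 -0.12;0.5 0 0 0 0 0 -0.12"

```text
time_s: 1.87
position: [0.2191, -0.5044, 0.2313]
tool_rot: [[0.194, 0.981, -0.0], [0.981, -0.194, 0.0], [0.0, -0.0, -1.0]]
ft_force: [-0.1, -0.1, 0.1]
grip_width: 0.0428
gripper_force: 0.0
```

Emit:
servo_tool:
  deltas: "0.5 0 0 0 0 0 -0.1;0.5 40 20 0 0 0 0;0.5 40 20 0 0 0 0;0.5 35 20 0 0 0 0;0.5 35 20 0 0 0 0;0.5 35 20 0 0 0 0;0.5 35 20 0 0 0 0;0.5 35 20 0 0 0 0"

```text
time_s: 2.53
position: [0.3816, -0.2683, 0.2315]
tool_rot: [[0.101, 0.995, 0.0], [0.995, -0.101, -0.0], [-0.0, 0.0, -1.0]]
ft_force: [1.2, -1.3, 0.8]
grip_width: 0.0427
gripper_force: 0.0
```

```bash
python3 -c "
from h import *
togo([.587,.1615,.15],84.1)"
```

```text
t 2.53 pos [ 0.3816 -0.2683  0.2315] world [205.4 429.8 -81.5] tool0 [448.4 160.8  81.5] toolEnd [448.6 160.1  81.5] turn [0.    0.    0.002] w 0.04268249165361846 F [ 1.2 -1.3  0.8]
```

Emit:
servo_tool:
  deltas: "0.5 38 14 0 0 0 0;0.5 38 14 0 0 0 0;0.5 38 14 0 0 0 0;0.5 38 14 0 0 0 0;0.5 38 14 0 0 0 0;0.5 38 14 0 0 0 0;0.5 38 14 0 0 0 0;0.5 38 14 0 0 0 0"

```text
time_s: 3.2
position: [0.5235, 0.0232, 0.2315]
tool_rot: [[0.101, 0.995, 0.0], [0.995, -0.101, -0.0], [-0.0, 0.0, -1.0]]
ft_force: [1.2, -0.8, 0.5]
grip_width: 0.043
gripper_force: 0.0
```

Emit:
servo_tool:
  deltas: "0.5 38 14 0 0 0 0;0.5 38 14 10 0 0 0;0.5 38 14 20 0 0 0;0.5 25 4 20 0 0 0;0.5 0 0 20 0 0 0;0.5 0 0 10 0 0 0;0.5 0 0 0 0 0 0"

```text
time_s: 3.78
position: [0.5803, 0.1518, 0.1506]
tool_rot: [[0.101, 0.995, -0.005], [0.995, -0.101, -0.0], [-0.001, -0.005, -1.0]]
ft_force: [-1.4, -1.0, 0.3]
grip_width: 0.0425
gripper_force: 0.0
```

```bash
python3 -c "
from h import *
togo([.587,.1615,.073],84.1)
p=env.get_image('wrist');save(p,'w1.png')
W=cloud(p)
for a in env.spot_point('handle',p)[:2]: print(a,px(p,a['uv'],.092),px(p,a['uv']))
q=env.get_image('top')
for a in env.spot_point('flask_mouth',q)[:2]: print(a,px(q,a['uv'],.15))
"
```

```text
t 3.78 pos [0.5803 0.1518 0.1506] world [  6.7   9.7 -77.6] tool0 [10.4  6.  77.6] toolEnd [10.4  5.7 77.6] turn [-0.005  0.001  0.002] w 0.04251107214432989 F [-1.4 -1.   0.3]
{'uv': [285.8, 208.7], 'conf': 0.6} [0.58827189 0.1631361  0.092     ] [0.58827671 0.16510825 0.09764736]
{'uv': [367.5, 254.3], 'conf': 0.88} [ 0.44776331 -0.27675593  0.15      ]
```

View pics/w1.png

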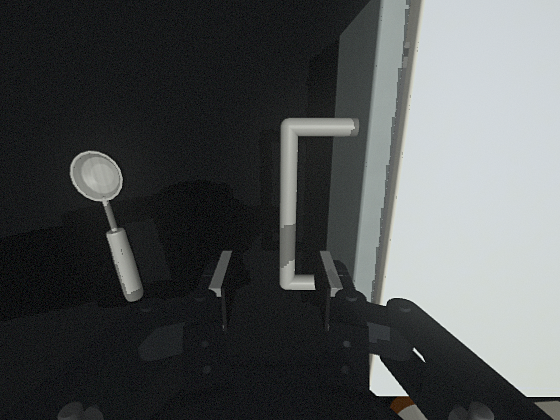

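The wrist view shows the bar at column 288, rows 120–290, with the fingers either side of it and the spoon well clear on the left. Next I'll centre, descend and grip.

Emit:
servo_tool:
  deltas: "0.5 11 7 0 0 0 0;0.5 0 0 15 0 0 0;0.5 0 0 15 0 0 0;0.5 0 0 15 0 0 0;0.5 0 0 15 0 0 0;0.5 0 0 10 0 0 0;0.5 0 0 6 0 0 0;0.5 0 0 0 0 0 0"

```text
time_s: 4.65
position: [0.5893, 0.1618, 0.0765]
tool_rot: [[0.101, 0.995, -0.001], [0.995, -0.101, 0.0], [-0.0, -0.001, -1.0]]
ft_force: [0.4, 0.6, 0.5]
grip_width: 0.0431
gripper_force: 0.0
```

Emit:
servo_tool:
  deltas: "0 0 0 0 0 0 0;0 0 0 0 0 0 0;0 0 0 0 0 0 0;0 0 0 0 0 0 0;0 0 0 0 0 0 0;0 0 0 0 0 0 0"
  newtons: 50

```text
time_s: 5.15
position: [0.59, 0.1622, 0.078]
tool_rot: [[0.101, 0.995, 0.002], [0.995, -0.101, 0.0], [0.0, 0.002, -1.0]]
ft_force: [0.9, -0.7, 6.1]
grip_width: 0.0102
gripper_force: 48.9
```

Emit:
servo_tool:
  deltas: "0 0 -8 0 0 0 0;0 0 -15 0 0 0 0;0 0 -20 0 0 0 0;0 0 -20 0 0 0 0;0 0 -20 0 0 0 0;0 0 -20 0 0 0 0;0 0 -18 0 0 0 0;0 0 -10 0 0 0 0"

```text
time_s: 5.82
position: [0.4582, 0.1757, 0.078]
tool_rot: [[0.1, 0.995, 0.003], [0.995, -0.1, 0.0], [0.001, 0.003, -1.0]]
ft_force: [3.0, -0.4, 4.6]
grip_width: 0.0102
gripper_force: 49.7
```

Emit:
servo_tool:
  deltas: "0 0 -4 0 0 0 0;0 0 -3 0 0 0 0;0 0 -3 0 0 0 0;0 0 -1 0 0 0 0;0 0 0 0 0 0 0"

```text
time_s: 6.23
position: [0.4509, 0.1764, 0.078]
tool_rot: [[0.101, 0.995, 0.008], [0.995, -0.101, 0.0], [0.001, 0.008, -1.0]]
ft_force: [9.6, -1.4, 1.2]
grip_width: 0.0098
gripper_force: 49.5
```

At the stop: it moved 139.8 mm and the force rose. Next I'll release, rise and look.

Emit:
servo_tool:
  deltas: "0.5 0 0 0 0 0 0;0.5 0 0 0 0 0 0;0.5 0 0 0 0 0 0;0.5 0 0 0 0 0 0;0.5 0 0 -15 0 0 0;0.5 0 0 -30 0 0 0;0.5 0 0 -30 0 0 0;0.5 0 0 -30 0 0 0"

```text
time_s: 6.9
position: [0.4475, 0.1765, 0.183]
tool_rot: [[0.101, 0.995, -0.001], [0.995, -0.101, -0.0], [-0.0, -0.001, -1.0]]
ft_force: [0.1, 0.3, 0.2]
grip_width: 0.0429
gripper_force: 0.0
```

Emit:
servo_tool:
  deltas: "0.65 0 0 -30 0 0 0;0.65 0 0 -20 0 0 0;0.65 0 20 0 0 0 0;0.65 0 20 0 0 0 0;0.65 0 10 0 0 0 0;0.65 0 0 0 0 0 0;0.65 0 0 0 0 0 0"

```text
time_s: 7.48
position: [0.4973, 0.1714, 0.2312]
tool_rot: [[0.101, 0.995, -0.002], [0.995, -0.101, -0.0], [-0.0, -0.002, -1.0]]
ft_force: [0.0, -0.9, 0.1]
grip_width: 0.0557
gripper_force: 0.0
```

Run:
```python
from h import *
np.set_printoptions(precision=4,suppress=True)
for c in('wrist','top','scene'):
    p=env.get_image(c)
    if c=='wrist': save(p,'w2.png')
    for n,z in(('handle',.092),('hole_left',.062),('hole_right',.062),('stopper',.024),('small_stopper',.024),('flask_mouth',.15)):
        for a in env.spot_point(n,p)[:2]: print(c,n,round(a['conf'],2),np.round(a['uv']),px(p,a['uv'],z))
    W=cloud(p)
    if c=='wrist':
        for lo,hi in((.1,.112),(.088,.099)):
            m=(W[...,2]>lo)&(W[...,2]<hi)&(W[...,0]>.5)&(W[...,0]<.62)
            l,_,st,cen=cv2.connectedComponentsWithStats(m.astype(np.uint8))[0:4]
            for i in range(1,l):
                if st[i][4]>80:
                    Q=W[_==i];print(lo,st[i],Q.min(0),Q.max(0))
```

```text
wrist handle 0.84 [228. 195.] [0.4482 0.1753 0.092 ]
wrist stopper 0.71 [474. 175.] [0.7393 0.152  0.024 ]
wrist stopper 0.68 [333. 136.] [0.5694 0.2159 0.024 ]
wrist small_stopper 0.68 [327. 217.] [0.5581 0.1146 0.024 ]
wrist small_stopper 0.64 [229. 195.] [0.4365 0.1565 0.024 ]
0.1 [337 132  29  29 644] [0.5577 0.2008 0.1002] [0.5832 0.2265 0.1084]
0.088 [332 230  18  18 231] [0.5517 0.1055 0.0881] [0.5694 0.1235 0.0961]
top handle 0.57 [229. 253.] [0.4546 0.1741 0.092 ]
top hole_left 0.98 [221. 219.] [0.5716 0.2071 0.062 ]
top hole_right 0.67 [246. 225.] [0.5484 0.1212 0.062 ]
top hole_right 0.56 [247. 269.] [0.401  0.1186 0.062 ]
top stopper 0.48 [219. 221.] [0.5653 0.2184 0.024 ]
top small_stopper 0.63 [249. 222.] [0.564  0.1125 0.024 ]
top flask_mouth 0.59 [366. 258.] [ 0.4363 -0.271   0.15  ]
scene handle 0.57 [351. 227.] [0.4387 0.1651 0.092 ]
scene hole_left 0.82 [332. 269.] [0.5761 0.2294 0.062 ]
scene hole_left 0.58 [202. 162.] [ 0.6237 -0.4272  0.062 ]
scene hole_right 0.87 [311. 245.] [0.5657 0.1227 0.062 ]
scene stopper 0.62 [328. 272.] [0.576  0.2142 0.024 ]
scene small_stopper 0.54 [313. 248.] [0.5501 0.1138 0.024 ]
scene flask_mouth 0.95 [264. 140.] [ 0.433  -0.2912  0.15  ]
```

View pics/w2.png

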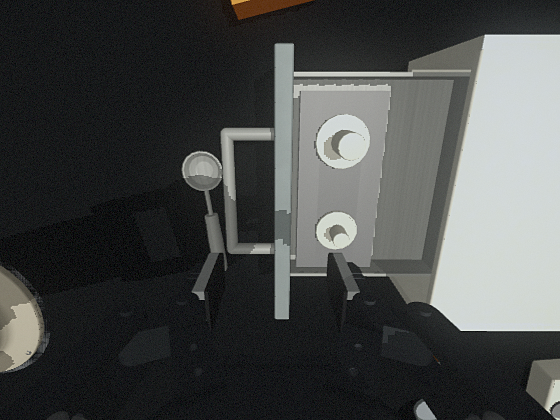

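The wrist view shows the drawer open. The larger stopper's grip is at (352,146) over hole_left and the smaller one's is at (341,239). I'll turn 90° so the fingers close along the cabinet's y, clear of the front panel.

Emit:
servo_tool:
  deltas: "0.65 0 0 0 0 0 0.12;0.65 0 0 0 0 0 0.12;0.65 0 0 0 0 0 0.12;0.65 0 0 0 0 0 0.12;0.65 0 0 0 0 0 0.12;0.65 0 0 0 0 0 0.12;0.65 0 0 0 0 0 0.12;0.65 0 0 0 0 0 0.12"

```text
time_s: 9.2
position: [0.4979, 0.1715, 0.2319]
tool_rot: [[0.876, 0.483, 0.0], [0.483, -0.876, -0.0], [0.0, 0.0, -1.0]]
ft_force: [-0.8, -0.1, -0.1]
grip_width: 0.0556
gripper_force: 0.0
```

Emit:
servo_tool:
  deltas: "0.65 0 0 0 0 0 0.12;0.65 0 0 0 0 0 0.12;0.65 0 0 0 0 0 0.12;0.65 0 0 0 0 0 0.12;0.65 0 0 0 0 0 0.12;0.65 35 -25 0 0 0 0;0.65 34 -24 0 0 0 0;0.65 0 0 0 0 0 0"

```text
time_s: 9.87
position: [0.574, 0.2155, 0.2299]
tool_rot: [[0.996, -0.089, 0.0], [-0.089, -0.996, 0.001], [0.0, -0.001, -1.0]]
ft_force: [-0.9, -0.7, -1.0]
grip_width: 0.0558
gripper_force: 0.0
```

Run:
```python
from h import *
np.set_printoptions(precision=4,suppress=True)
togo([.5705,.2137,.073],-5.9)
p=env.get_image('wrist');W=cloud(p)
m=(W[...,2]>.1)&(W[...,2]<.112)&(W[...,0]>.52)&(W[...,0]<.62)&(W[...,1]>.16)&(W[...,1]<.26)
Q=W[m];print(len(Q),Q.min(0),Q.max(0),cv2.minEnclosingCircle(Q[:,:2].astype(np.float32)*1000))
```

```text
t 9.87 pos [0.574  0.2155 0.2299] world [  -3.5   -1.8 -156.9] tool0 [ -3.4   2.2 156.9] toolEnd [ -3.3   2.1 156.9] turn [-0.001 -0.     0.013] w 0.055838277806174896 F [-0.9 -0.7 -1. ]
548 [0.5201 0.2009 0.1004] [0.5831 0.26   0.1089] ((550.3861083984375, 232.58358764648438), 40.64461135864258)
```

Emit:
servo_tool:
  deltas: "0.65 -3.5 2 0 0 0 0.01;0.65 0 0 30 0 0 0;0.65 0 0 30 0 0 0;0.65 0 0 30 0 0 0;0.65 0 0 20 0 0 0;0.65 0 0 15 0 0 0;0.65 0 0 10 0 0 0;0.65 0 0 0 0 0 0"

```text
time_s: 10.58
position: [0.5647, 0.2111, 0.0957]
tool_rot: [[0.995, -0.101, -0.003], [-0.101, -0.995, -0.001], [-0.003, 0.001, -1.0]]
ft_force: [-0.6, 0.8, -0.3]
grip_width: 0.0554
gripper_force: 0.0
```

Emit:
servo_tool:
  deltas: "0.65 0 0 10 0 0 0;0.65 0 0 8 0 0 0;0.65 0 0 4 0 0 0;0.65 0 0 0 0 0 0;0.65 0 0 0 0 0 0"

```text
time_s: 11.0
position: [0.5662, 0.2117, 0.075]
tool_rot: [[0.995, -0.1, 0.0], [-0.1, -0.995, 0.0], [0.0, -0.0, -1.0]]
ft_force: [-0.1, -0.2, -0.3]
grip_width: 0.0551
gripper_force: 0.0
```

Emit:
servo_tool:
  deltas: "0.65 4 -2.5 1 0 0 0;0.65 0 0 0 0 0 0;0.65 0 0 0 0 0 0;0 0 0 0 0 0 0;0 0 0 0 0 0 0;0 0 0 0 0 0 0;0 0 0 0 0 0 0;0 0 0 0 0 0 0"
  newtons: 40

```text
time_s: 11.67
position: [0.5705, 0.2138, 0.0741]
tool_rot: [[0.995, -0.1, 0.0], [-0.1, -0.995, 0.0], [0.0, -0.0, -1.0]]
ft_force: [-0.4, -0.3, 2.5]
grip_width: 0.0249
gripper_force: 39.2
```

Emit:
servo_tool:
  deltas: "0 0 0 -5 0 0 0;0 0 0 -15 0 0 0;0 0 0 -20 0 0 0;0 0 0 -30 0 0 0;0 0 0 -30 0 0 0;0 0 0 -30 0 0 0;0 0 0 -25 0 0 0;0 0 0 -15 0 0 0"

```text
time_s: 12.33
position: [0.5707, 0.2138, 0.2472]
tool_rot: [[0.995, -0.1, 0.004], [-0.1, -0.995, 0.001], [0.004, -0.001, -1.0]]
ft_force: [-0.5, 0.1, -1.8]
grip_width: 0.0249
gripper_force: 39.4
```

Run:
```python
from h import *
np.set_printoptions(precision=4,suppress=True)
togo([.445,-.273,.25],-5.9)
for c in('top','scene'):
    p=env.get_image(c)
    for n,z in(('flask_mouth',.15),('stopper',None),('small_stopper',.024)):
        for a in env.spot_point(n,p)[:2]: print(c,n,round(a['conf'],2),np.round(a['uv']),px(p,a['uv'],z))
    x,y=(366,256) if c=='top' else (264,150)
    im=p['img'][y-50:y+50,x-50:x+50,::-1]
    cv2.imwrite(f'pics/f_{c}.png',cv2.resize(im,(400,400),interpolation=cv2.INTER_CUBIC))
a,b=cv2.imread('pics/f_top.png'),cv2.imread('pics/f_scene.png');cv2.imwrite('pics/fl.png',np.hstack([a,b]))
```

```text
t 12.33 pos [0.5707 0.2138 0.2472] world [-125.7 -486.8    2.8] tool0 [-76.4 496.9  -3.5] toolEnd [-75.  497.2  -2.8] turn [-0.001 -0.004  0.003] w 0.02487917221086142 F [-0.5  0.1 -1.8]
top flask_mouth 0.94 [366. 258.] [ 0.4372 -0.2727  0.15  ]
top stopper 0.16 [415. 209.] [ 0.5999 -0.4558  0.076 ]
top small_stopper 0.53 [249. 223.] [0.5573 0.1132 0.024 ]
scene flask_mouth 0.6 [264. 142.] [ 0.4393 -0.2804  0.15  ]
scene stopper 0.59 [334. 236.] [0.5903 0.2335 0.2293]
scene stopper 0.39 [330. 265.] [0.5495 0.1931 0.0152]
scene small_stopper 0.74 [330. 267.] [0.557  0.2017 0.024 ]
scene small_stopper 0.71 [312. 248.] [0.5523 0.112  0.024 ]
```

View pics/fl.png

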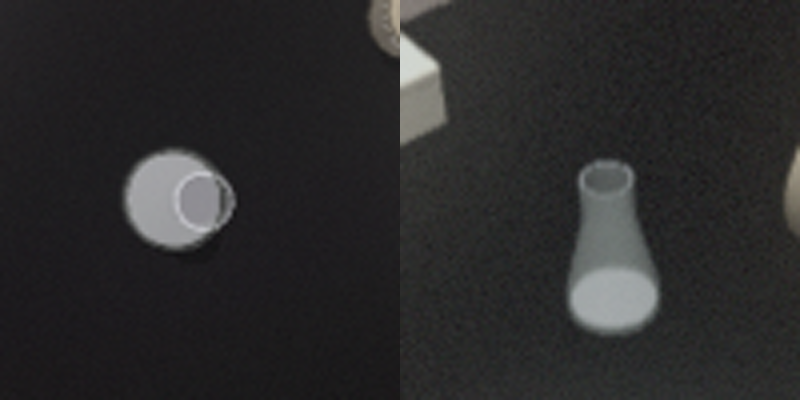

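The crops show the rim centre at about (366.7,256) in the top view and (265,144.6) in the scene view. I'll carry the stopper to about 60 mm short of the flask, so the wrist camera, which looks toward tool +x, can measure the mouth up close.

Emit:
servo_tool:
  deltas: "0 -4 15 0 0 0 0;0 -10 30 0 0 0 0;0 -10 38 0 0 0 0;0 -10 38 0 0 0 0;0 -10 38 0 0 0 0;0 -10 38 0 0 0 0;0 -10 38 0 0 0 0;0 -10 38 0 0 0 0"

```text
time_s: 13.4
position: [0.4683, -0.0518, 0.2433]
tool_rot: [[0.995, -0.1, -0.001], [-0.1, -0.995, 0.0], [-0.001, -0.0, -1.0]]
ft_force: [1.0, -1.0, -1.1]
grip_width: 0.0251
gripper_force: 39.5
```

Emit:
servo_tool:
  deltas: "0 -10 38 0 0 0 0;0 -10 38 0 0 0 0;0 -10 38 0 0 0 0;0 -10 38 0 0 0 0;0 -10 38 0 0 0 0;0 -10 30 0 0 0 0;0 -3 7 0 0 0 0;0 0 0 0 0 0 0"

```text
time_s: 14.07
position: [0.3831, -0.2715, 0.2432]
tool_rot: [[0.995, -0.103, -0.001], [-0.103, -0.995, 0.001], [-0.001, -0.001, -1.0]]
ft_force: [0.0, 0.1, -1.3]
grip_width: 0.025
gripper_force: 39.5
```

Emit:
servo_tool:
  deltas: "0 0 0 0 0 0 0;0 0 0 0 0 0 0;0 0 0 0 0 0 0"

```text
time_s: 14.32
position: [0.3846, -0.2688, 0.2439]
tool_rot: [[0.995, -0.098, 0.0], [-0.098, -0.995, 0.0], [-0.0, -0.0, -1.0]]
ft_force: [0.2, -0.0, -1.3]
grip_width: 0.0248
gripper_force: 39.5
```

Run:
```python
from h import *
np.set_printoptions(precision=4,suppress=True)
togo([.445,-.273,.25],-5.9)
p=env.get_image('wrist');save(p,'w3.png')
for n,z in(('flask_mouth',.15),('flask',0)):
    for a in env.spot_point(n,p)[:2]: print(n,round(a['conf'],2),np.round(a['uv'],1),px(p,a['uv'],z))
np.savez('w3.npz',**{k:p[k] for k in('img','depth','camera_matrix','world_to_cam')})
for c,uv in(('top',(366.7,256)),('scene',(265,144.6))):
    q=env.get_image(c);print(c,px(q,uv,.15))
    for a in env.spot_point('flask_mouth',q)[:1]: print(np.round(a['uv'],1))
```

```text
t 14.32 pos [ 0.3846 -0.2688  0.2439] world [60.4 -4.2  6.1] tool0 [60.5 -1.7 -6.1] toolEnd [60.5 -2.  -6.1] turn [-0.     0.     0.005] w 0.02476030244744457 F [ 0.2 -0.  -1.3]
flask_mouth 0.83 [271.8 138.2] [ 0.443  -0.2711  0.15  ]
flask_mouth 0.18 [274.7 126.9] [ 0.4514 -0.2743  0.15  ]
flask 0.56 [275.1 127. ] [ 0.4425 -0.2734  0.    ]
top [ 0.4423 -0.2741  0.15  ]
[368.1 256.4]
scene [ 0.444  -0.2684  0.15  ]
[263.8 140.7]
```

View pics/w3.png

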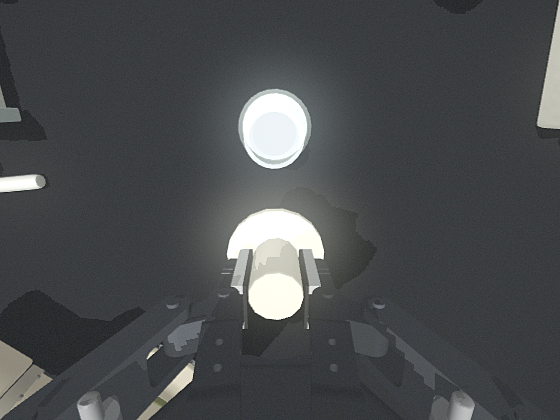

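The wrist view shows the held stopper upright, with its collar at (275,252). The flask's two circles lie at about (275,125) and (275,138). I'll project the model rim and base onto the picture to tell them apart.

Run:
```python
from h import *
np.set_printoptions(precision=4,suppress=True)
p=dict(np.load('w3.npz'));K=p['camera_matrix'];M=p['world_to_cam']
def prj(X):
    c=M[:3,:3]@X.T+M[:3,3:];q=K@c;return (q[:2]/q[2]).T
t=np.linspace(0,2*np.pi,90)
circ=lambda c,r,z:np.c_[c[0]+r*np.cos(t),c[1]+r*np.sin(t),0*t+z]
im=cv2.resize(p['img'][80:290,200:350,::-1].copy(),None,fx=2.8,fy=2.8,interpolation=cv2.INTER_CUBIC)
def draw(X,col):
    uv=prj(X);print(uv.mean(0),np.ptp(uv,axis=0));cv2.polylines(im,[((uv-[200,80]+.5)*2.8).astype(np.int32)],True,col,1)
raw=im.copy()
c=(.443,-.2725)
draw(circ(c,.0245,.15),(0,0,255));draw(circ(c,.0205,.15),(0,160,255));draw(circ(c,.045,0.),(0,255,0))
draw(circ((.3846,-.2688),.028,.238),(255,0,0));draw(circ((.3846,-.2688),.013,.276),(255,0,255))
cv2.imwrite('pics/ov.png',np.hstack([raw,im])[:590,:800+40][:, :840][:, :])
o=cv2.imread('pics/ov.png');cv2.imwrite('pics/ov.png',cv2.resize(o,(796,int(o.shape[0]*796/o.shape[1]))))
```

```text
[273.4427 137.0992] [61.3538 62.7431]
[273.4482 137.3157] [51.322  52.4817]
[274.3097 125.5938] [69.8419 72.293 ]
[275.9872 255.0874] [97.4939 87.0797]
[276.0807 296.9801] [57.6707 48.892 ]
```

View pics/ov.png

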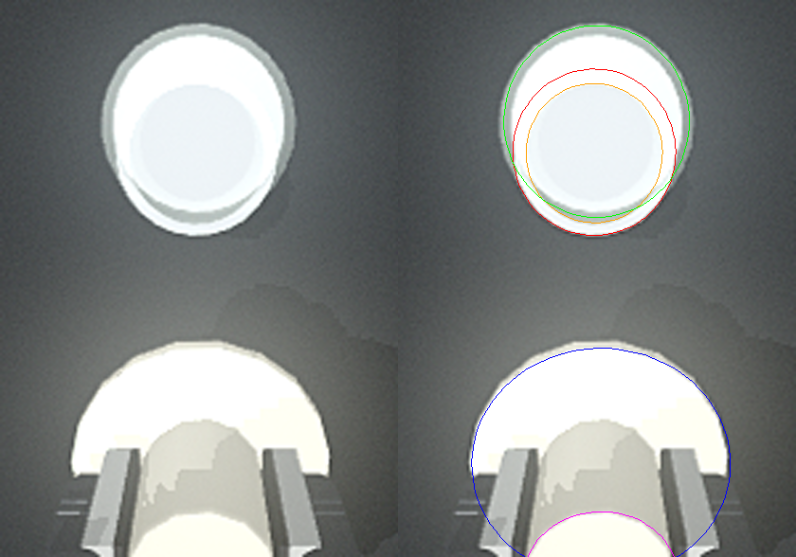

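The model circles fit to about 1 mm, so the flask is at (0.443, -0.2725). Next I'll move over it and descend.

Emit:
servo_tool:
  deltas: "0 8 0 0 0 0 0;0 15 -1 0 0 0 0;0 15 -1 0 0 0 0;0 12 0 0 0 0 0;0 8 0 0 0 0 0;0 0 0 0 0 0 0;0 0 0 0 0 0 0;0 0 0 0 0 0 0"

```text
time_s: 15.33
position: [0.4416, -0.2737, 0.2438]
tool_rot: [[0.995, -0.1, -0.0], [-0.1, -0.995, 0.0], [-0.0, -0.0, -1.0]]
ft_force: [1.3, -0.2, -1.4]
grip_width: 0.025
gripper_force: 39.5
```

Emit:
servo_tool:
  deltas: "0 0 0 0 0 0 0;0 0 0 10 0 0 0;0 0 0 15 0 0 0;0 0 0 13 0 0 0;0 0 0 6 0 0 0;0 0 0 4 0 0 0;0 0 0 0 0 0 0;0 0 0 0 0 0 0"

```text
time_s: 16.0
position: [0.442, -0.274, 0.1964]
tool_rot: [[0.995, -0.1, 0.001], [-0.1, -0.995, -0.001], [0.001, 0.001, -1.0]]
ft_force: [0.2, 0.4, -2.0]
grip_width: 0.0253
gripper_force: 39.6
```

Emit:
servo_tool:
  deltas: "0 0.7 -1.5 0 0 0 0;0 0 0 4 0 0 0;0 0 0 5 0 0 0;0 0 0 5 0 0 0;0 0 0 4 0 0 0;0 0 0 2 0 0 0;0 0 0 0 0 0 0;0 0 0 0 0 0 0"

```text
time_s: 16.67
position: [0.4428, -0.2725, 0.1758]
tool_rot: [[0.995, -0.1, -0.0], [-0.1, -0.995, 0.0], [-0.0, -0.0, -1.0]]
ft_force: [0.2, 1.0, -1.0]
grip_width: 0.025
gripper_force: 39.6
```

Run:
```python
from h import *
togo([.4427,-.2725,.162],-5.9)
p=env.get_image('wrist');q=env.get_image('scene')
a=cv2.resize(p['img'][120:330,180:380],(400,420));b=cv2.resize(q['img'][90:195,215:315],(400,420),interpolation=cv2.INTER_CUBIC)
cv2.imwrite('pics/in.png',np.hstack([a,b])[:,:,::-1])
```

```text
t 16.67 pos [ 0.4428 -0.2725  0.1758] world [ -0.1  -0.  -13.8] tool0 [-0.1  0.1 13.8] toolEnd [-0.1  0.1 13.8] turn [-0.     0.     0.003] w 0.024971653594636947 F [ 0.2  1.  -1. ]
```

View pics/in.png

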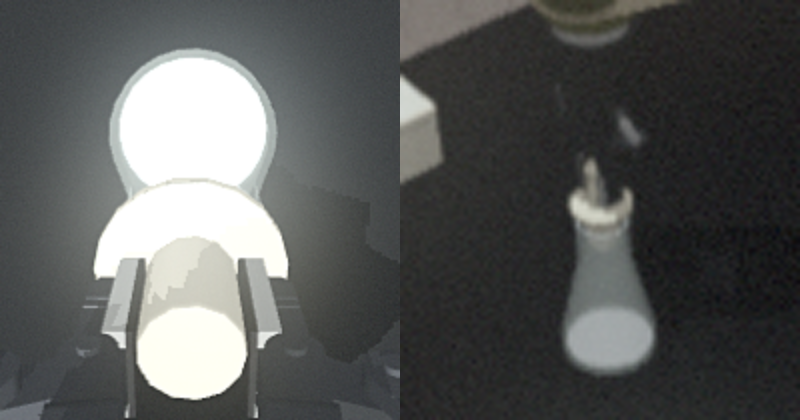

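The plug is inside the neck and centred, and the force is small (the wrist crop is on the left, with the scene crop at right showing the collar just above the rim). I'll lower the rest slowly.

Emit:
servo_tool:
  deltas: "0 0 0 3 0 0 0;0 0 0 3 0 0 0;0 0 0 2 0 0 0;0 0 0 2 0 0 0;0 0 0 1 0 0 0;0 0 0 0 0 0 0;0 0 0 0 0 0 0"

```text
time_s: 17.35
position: [0.4428, -0.2724, 0.1649]
tool_rot: [[0.995, -0.1, -0.0], [-0.1, -0.995, 0.0], [-0.0, -0.0, -1.0]]
ft_force: [0.5, -1.1, -1.0]
grip_width: 0.0245
gripper_force: 39.6
```

Emit:
servo_tool:
  deltas: "0 0 0 1 0 0 0;0 0 0 1 0 0 0;0 0 0 0.5 0 0 0;0 0 0 0 0 0 0;0 0 0 0 0 0 0"

```text
time_s: 17.77
position: [0.4428, -0.2724, 0.1624]
tool_rot: [[0.995, -0.1, -0.0], [-0.1, -0.995, 0.0], [-0.0, -0.0, -1.0]]
ft_force: [0.1, 0.3, -1.0]
grip_width: 0.0251
gripper_force: 39.6
```

Emit:
servo_tool:
  deltas: "0 0 0 0.5 0 0 0;0 0 0 0.5 0 0 0;0 0 0 0 0 0 0;0 0 0 0 0 0 0"

```text
time_s: 18.1
position: [0.4429, -0.2725, 0.1621]
tool_rot: [[0.995, -0.1, 0.001], [-0.1, -0.995, -0.001], [0.001, 0.001, -1.0]]
ft_force: [-1.8, 2.0, 5.6]
grip_width: 0.0249
gripper_force: 40.1
```

The collar is on the rim: TCP 0.162 m as expected, with an upward force. Next I'll let go and rise.

Emit:
servo_tool:
  deltas: "0.4 0 0 0 0 0 0;0.6 0 0 0 0 0 0;0.7 0 0 0 0 0 0;0.7 0 0 0 0 0 0;0.7 0 0 0 0 0 0;0.7 0 0 -5 0 0 0;0.7 0 0 -10 0 0 0;0.7 0 0 -20 0 0 0"

```text
time_s: 18.77
position: [0.4422, -0.2719, 0.1955]
tool_rot: [[0.995, -0.1, -0.003], [-0.1, -0.995, 0.003], [-0.003, -0.002, -1.0]]
ft_force: [0.7, -0.3, -0.6]
grip_width: 0.0597
gripper_force: 0.0
```

Emit:
servo_tool:
  deltas: "0.7 0 0 -25 0 0 0;0.7 0 0 -25 0 0 0;0.7 -25 0 -15 0 0 0;0.7 -30 0 0 0 0 0;0.7 -20 0 0 0 0 0;0.7 0 0 0 0 0 0;0.7 0 0 0 0 0 0;0.7 0 0 0 0 0 0"

```text
time_s: 19.43
position: [0.3686, -0.2651, 0.2617]
tool_rot: [[0.995, -0.1, 0.001], [-0.1, -0.995, -0.0], [0.001, 0.0, -1.0]]
ft_force: [0.1, -0.1, -0.4]
grip_width: 0.0601
gripper_force: 0.0
```

Run:
```python
from h import *
np.set_printoptions(precision=4,suppress=True)
togo([.4427,-.2725,.162],-5.9)
p=env.get_image('wrist');q=env.get_image('scene')
a=cv2.resize(p['img'],(480,360));b=cv2.resize(q['img'][90:195,215:302],(298,360),interpolation=cv2.INTER_CUBIC)
cv2.imwrite('pics/end.png',np.hstack([a,b])[:,:,::-1])
W=cloud(p);d=np.hypot(W[...,0]-.443,W[...,1]+.2725)
for lo,hi in((.148,.166),(.185,.2)):
    Q=W[(d<.04)&(W[...,2]>lo)&(W[...,2]<hi)];print(len(Q),Q.min(0),Q.max(0),np.median(Q,0))
Q=W[(d<.027)&(d>.017)&(W[...,2]>.145)&(W[...,2]<.166)]
A=np.c_[Q[:,:2]-[.443,-.2725],np.ones(len(Q))];print('collar plane',np.linalg.lstsq(A,Q[:,2],rcond=None)[0])
t=env.get_image('top')
for a in env.spot_point('handle',t)[:1]: print(px(t,a['uv'],.092))
```

```text
t 19.43 pos [ 0.3686 -0.2651  0.2617] world [ 74.1  -7.4 -99.7] tool0 [74.4 -0.1 99.7] toolEnd [74.4 -0.3 99.7] turn [ 0.    -0.001  0.003] w 0.06008514269960545 F [ 0.1 -0.1 -0.4]
2655 [ 0.4157 -0.2998  0.1541] [ 0.4709 -0.2447  0.1587] [ 0.4462 -0.2724  0.1564]
1079 [ 0.4304 -0.2847  0.1914] [ 0.4556 -0.2597  0.1963] [ 0.4434 -0.2722  0.1943]
collar plane [0.0022 0.0013 0.1564]
[0.4503 0.1794 0.092 ]
```

View pics/end.png

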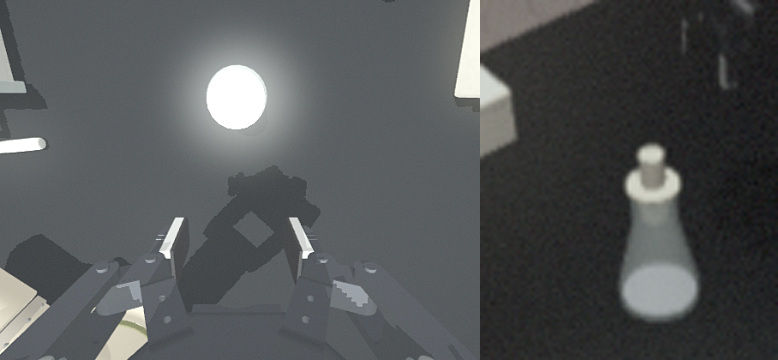

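The stopper stands upright in the flask with its collar level at 156.4 mm (150 + 6), and the drawer is still at its stop.

```bash
python3 -c "
from rig import env
print(env.close_job())"
```

```text
the job is handed in; nothing more can be done
None
```

I handed the job in: the drawer is open at its stop, the larger stopper sits level on the flask rim and is released, the smaller one is still in the rack, and it took about 20 s of the 64 s allowed.

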